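# Post the retained sample through the dust flap

## Robot

A 7-joint arm with a two-finger parallel gripper is mounted at the origin on a cart in front of the work surface, level with it; the furniture and walls round the work are solid. World frame = base frame: x ahead of the robot, y to its left, z up, the work surface at z = 0. Lengths are in m, angles in rad, forces in N, time in s.
With the tool pointing down it reaches from about 0.4 to 0.85 m from the base axis. Payload 4.4 kg.
Tool frame: the origin (TCP) lies on the centre line of the jaws, within the pads' length; the fingertips stand 11 mm ahead of it and the grasp point (between the pads) lies 8 mm behind it; z points along the fingers, y is the direction in which the jaws open and shut (so a half turn about z gives the same grasp; the last joint's range is limited). The gripper opens to 94 mm and grips with 3 to 60 N. Pads are 16 mm wide; open, the fingers measure 119 mm over their backs; the gripper's body (75 mm by 177 mm) begins 78 mm behind the grasp point.
Start: joints at [1.135, 0.628, 0.038, 1.517, -0.027, 0.996, -0.02], TCP at [0.235, -0.606, 0.216] pointing down, gripper open.
Joint ranges: [-3.06, 3.06], [-0.37, 2.12], [-1.25, 1.32], [0.18, 2.47], [-1.1, 4.24], [0.23, 1.98], [-2.94, 2.94]. Speed limits (rad/s): [2.57, 2.57, 3.14, 3.14, 3.14, 3.14, 3.14].

## Interface

Orientations are given as a unit quaternion [w, x, y, z].
In Python, from plant import * gives the robot as it stands. The module is installed in compiled form; this text tells all that it offers. Calls block until the motion is done:
- move_to(position, orientation): joint-space move of the TCP to a pose.
- line_to(position, rate=0.15, rot=None, stop_force=None): straight line of the TCP; rot=None keeps the orientation; rate is the mean speed in m/s. With stop_force (N) it stops when the force on the tool has changed by that much, and returns True; else False.
- set_joints(angles): joint-space move.
- grip(opening, strength=None): finger opening in m; strength is the grip in N (None keeps the last); returns when the fingers have stopped.
- wait(seconds).
- ik(position, orientation): joint angles nearest the present ones, or None.
- read_camera(name): name is "side" or "top"; returns a dict with "img" (480x640x3 uint8, red, green, blue), "intrinsics" (3x3 intrinsics, pixels), "T" (4x4, takes a point from camera to world coordinates). Camera axes: x right, y up, looking along -z (the intrinsics and any distortion apply to the point x, -y, -z); pixel columns grow to the right and rows downward; lengths in m; the calibration is good to about 2 mm. A picture is of the moment at which its call begins. There is no depth.
A pose or a line that the arm cannot do raises PlanningError and nothing moves.
- close_job(): hands the job in, once; it reports no verdict.
Trained networks look in a picture, given as the dict that the camera call returned (one of the last four; its "shot" number tells which), for a name from the list of things; names that differ only in an ending like _2 or _b are one class to them, and where a whole thing is asked for, a point or a joint stands for the part that bears it (a point fixed in the world has none). Each returns a list of dicts, best first, with "p" (0 to 1); they miss things now and then, are a little off and sometimes report something else, mostly with a low value. They report only what shows in the picture. A call takes as long as a camera call.
- cut_out(picture, name): "mask" (480x640 bool, what is visible of it) and "uv" ([column, row] in pixels, amid what is visible of it).
Readings, each from a call of its own:
- read_time(): time.
- read_qpos(): joint angles.
- read_joint_velocities(): joint speeds.
- read_effort(): joint torques, N m.
- read_position(): TCP position.
- read_tool_rot(): TCP orientation.
- read_wrist_force(): force on the tool from outside, world axes, zero at the start.
- read_wrist_torque(): the same for the moment, N m.
- read_opening(): finger opening in m.
Only numpy, scipy, OpenCV 4.12 (cv2) and the standard library are available. Lean on these libraries where they do the work, as an engineer would, in place of code of your own. Each camera call takes 0.05 s, during which the arm holds its last target. There are 200 camera calls.

## Task

Put the small coupling away in the grey sample box: take the smallest of the three standing couplings, the one without a flange ring, push it down through the sprung flap in the box's top with the gripper still on it, and let it go once it is well through, so that it lies inside and the flap springs shut behind it. Leave the two flanged couplings standing where they are.

Things in the scene. Friction and masses are not known exactly. Their poses are not given: they have to be found in the camera images.
- small_coupling_centre (a point): Small coupling to be put away: a dark plain pipe piece with a yellow cap on each end, no flange ring, standing upright on its end; 77 mm tall, 56 mm in diameter, about 0.31 kg. This point is its centre, 38 mm above the bench; its y axis points up along the coupling. It is round, so any grasp direction across it will do.
- flanged_coupling_a_centre (a point): First flanged coupling, a bystander: a dark pipe coupling standing upright on its end, 93 mm tall and 68 mm in diameter, with a yellow cap on each end and a bolted grey flange ring round its middle. This point is its centre, 46 mm above the bench; its y axis points up along the coupling.
- flanged_coupling_b_centre (a point): Second flanged coupling, a bystander: a dark pipe coupling standing upright on its end, 93 mm tall and 68 mm in diameter, with a yellow cap on each end and a bolted grey flange ring round its middle. This point is its centre, 46 mm above the bench; its y axis points up along the coupling.
- sample_box: Grey steel sample box, fixed, 170 mm (x) by 200 mm (y), 200 mm high; origin at the centre of its underside, on the bench. In its top is a mouth, 90 mm (x) by 140 mm (y), with a raised rim 10 mm wide and 6 mm high. z is up, y runs along the flap's hinge, x points from the flap's free edge to the hinge. Inside it is 162 by 192 mm, with a padded floor 8 mm above the bench.
- mouth (a point): Centre of the box's mouth, level with the top of its raised rim, 206 mm above the bench; axes as the box's. The shut flap lies 10 mm below. Set the gripper's fingers apart along y: there they have room to go into the mouth beside the coupling and to open some 10 mm each. Let go when the coupling's top is about 20 mm below the rim: it drops the rest.
- flap (a joint): Angle of the aluminium flap under the mouth, rad: 0 shut, 1.55 hanging down into the box. Hinged 47 mm from the mouth's centre on its +x side, 93 mm long, swings only downward. A spring of 0.14 (shut) to 0.19 N m (open) shuts it; pushing a coupling through the middle takes about 10 N, so grip firmly (45 N). It leans on the coupling's side as that passes, then shuts itself.

How it is judged:
By the outcome, as a careful person would: the job done as asked, in the order asked, and still so for the second after the job is handed in, with the robot touching nothing.
It also fails if it takes over 48 s, if anything falls off the work surface, if the arm or the gripper's body presses on something with over 40 N, if the wrist force passes 120 N, or if a joint passes its speed limit or range.

## Working session

There is one attempt and no reset: what is moved stays moved. The work goes in short steps, each a Python script; the robot and the scene stay as the last script left them, time stands still between calls to the robot, and variables do not carry over. Pictures are saved under pics/ and viewed, about 8 in all and at most 12, crops included, and the job is handed in when it is done.

```bash
mkdir -p pics; cat > h.py <<'E'
from plant import *
import numpy as np, cv2
def save(p,n): cv2.imwrite(f'pics/{n}.png',p['img'][:,:,::-1])
def onplane(p,uv,z):
    K,T=np.array(p['intrinsics']),np.array(p['T'])
    r=np.linalg.inv(K)@[uv[0],uv[1],1]; d=T[:3,:3]@[r[0],-r[1],-r[2]]
    return T[:3,3]+d*(z-T[2,3])/d[2]
def proj(p,X):
    K,T=np.array(p['intrinsics']),np.array(p['T'])
    c=(np.atleast_2d(X)-T[:3,3])@T[:3,:3]; q=np.c_[c[:,0],-c[:,1],-c[:,2]]@K.T
    return q[:,:2]/q[:,2:]
E
python3 - <<'E'
from h import *
P={}
for c in('side','top'):
    p=read_camera(c); P[c]=p; save(p,c+'1'); print({k:(v if not hasattr(v,'shape') or v.size<20 else v.shape) for k,v in p.items()})
    for n in('small_coupling_centre','flanged_coupling_a_centre','sample_box','flap'):
        for r in cut_out(p,n):
            m=r['mask'];ys,xs=np.nonzero(m)
            print(c,n,round(r['p'],2),np.round(r['uv']),m.sum(),(xs.min(),xs.max(),ys.min(),ys.max()) if len(xs) else '')
cv2.imwrite('pics/both.png',cv2.resize(np.vstack([P['side']['img'],P['top']['img']])[:,:,::-1],(400,600)))
print(read_time(),read_tool_rot())
E
```

```text
{'img': (480, 640, 3), 'intrinsics': array([[442.78700117,   0.        , 329.88247823],
       [  0.        , 442.78700117, 241.03950497],
       [  0.        ,   0.        ,   1.        ]]), 'T': array([[ 0.59180394,  0.69715022, -0.40465993,  0.16822894],
       [-0.80595107,  0.50270051, -0.31262609, -0.23651837],
       [-0.0145246 ,  0.51114946,  0.85936911,  0.92126457],
       [ 0.        ,  0.        ,  0.        ,  1.        ]]), 'shot': 1}
side small_coupling_centre 0.73 [249. 212.] 719 (np.int64(237), np.int64(262), np.int64(198), np.int64(234))
side flanged_coupling_a_centre 0.65 [322. 216.] 1046 (np.int64(310), np.int64(338), np.int64(197), np.int64(239))
side sample_box 0.77 [422. 272.] 12739 (np.int64(355), np.int64(495), np.int64(201), np.int64(351))
side sample_box 0.75 [322. 217.] 1047 (np.int64(310), np.int64(338), np.int64(197), np.int64(239))
side flap 0.8 [430. 255.] 3030 (np.int64(387), np.int64(469), np.int64(222), np.int64(288))
{'img': (480, 640, 3), 'intrinsics': array([[443.25452289,   0.        , 321.57283917],
       [  0.        , 443.25452289, 236.45151428],
       [  0.        ,   0.        ,   1.        ]]), 'T': array([[ 0.00404217,  0.99263639, -0.12106467,  0.44449758],
       [-0.99976281,  0.00660239,  0.02075386,  0.04640708],
       [ 0.02140035,  0.12095206,  0.99242764,  1.02690584],
       [ 0.        ,  0.        ,  0.        ,  1.        ]]), 'shot': 2}
top small_coupling_centre 0.77 [204. 254.] 703 (np.int64(190), np.int64(222), np.int64(239), np.int64(265))
top flanged_coupling_a_centre 0.89 [272. 209.] 913 (np.int64(258), np.int64(290), np.int64(191), np.int64(226))
top sample_box 0.66 [406. 217.] 10635 (np.int64(346), np.int64(464), np.int64(166), np.int64(265))
top flap 0.6 [409. 213.] 3310 (np.int64(371), np.int64(445), np.int64(187), np.int64(237))
0.5 [-2.44641707e-05  9.82958493e-01  1.83827636e-01  6.13771211e-06]
```

View pics/side1.png

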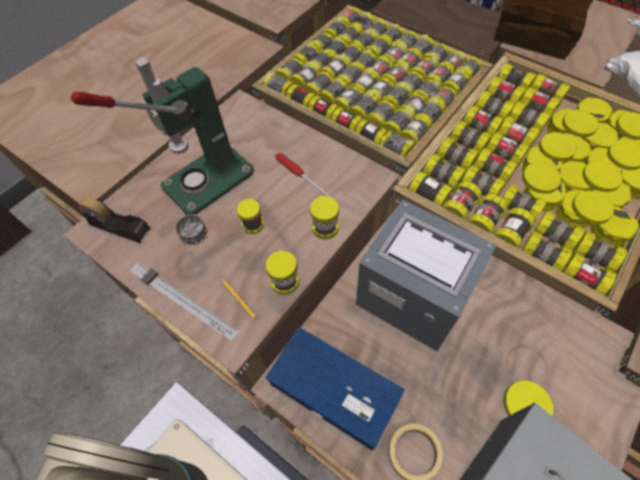

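View pics/top1.png

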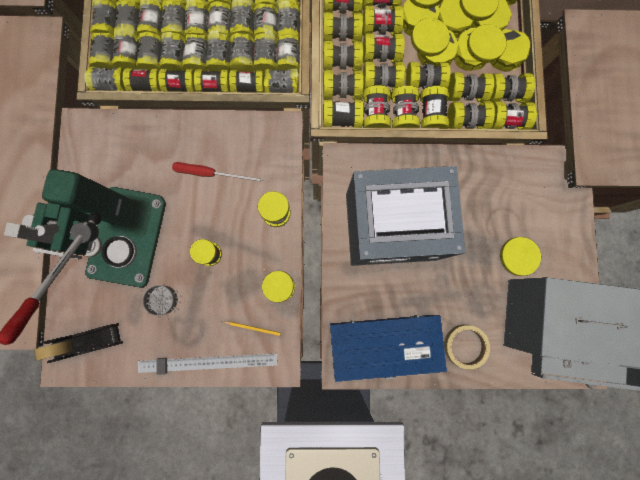

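```bash
cat > loc.py <<'E'
from h import *
from scipy.optimize import minimize
from scipy.spatial.transform import Rotation as R
def cyl(x,y,h,r):
    a=np.linspace(0,2*np.pi,48); c=np.c_[x+r*np.cos(a),y+r*np.sin(a)]
    return np.vstack([np.c_[c,0*a],np.c_[c,0*a+h]])
def box(x,y,t):
    p=np.array([[i*.085,j*.1,k*.2] for i in(-1,1) for j in(-1,1) for k in(0,1)])
    return R.from_euler('z',t).apply(p)+[x,y,0]
def hull(p,X):
    m=np.zeros((1920,2560),np.uint8); cv2.fillConvexPoly(m,cv2.convexHull(np.round(proj(p,X)*4+1.5).astype(np.int32)),1)
    return cv2.resize(m.astype(np.float32),(640,480),interpolation=cv2.INTER_AREA)
def iou(p,m,X):
    s=hull(p,X); return np.minimum(s,m).sum()/np.maximum(s,m).sum()
def fit(pm,f,x0,d):
    S=np.vstack([x0]+[np.add(x0,np.eye(len(x0))[i]*d[i]) for i in range(len(x0))])
    r=minimize(lambda q:-sum(iou(p,m,f(*q)) for p,m in pm),x0,method='Nelder-Mead',options=dict(initial_simplex=S,xatol=2e-4,fatol=1e-4))
    return r.x,[round(iou(p,m,f(*r.x)),3) for p,m in pm]
E
python3 - <<'E'
from loc import *
P={c:read_camera(c) for c in('side','top')}
def near(c,n,uv):
    r=[r for r in cut_out(P[c],n) if np.hypot(*(np.array(r['uv'])-uv))<25]
    return (P[c],r[0]['mask'].astype(np.float32)) if r else None
def go(n,us,ut,f,z,extra,d):
    pm=[near('side',n,us),near('top',n,ut)]
    for k in(pm[:1],pm[1:],pm):
        k=[q for q in k if q]
        if k: print(n,*fit(k,f,list(onplane(P['top'],ut,z)[:2])+extra,d))
cs=dict(f=lambda x,y:cyl(x,y,.077,.028),z=.06,extra=[],d=[.01,.01])
go('small_coupling_centre',(249,212),(205,253),**cs)
g=dict(f=lambda x,y:cyl(x,y,.093,.034),z=.07,extra=[],d=[.01,.01])
go('flanged_coupling_a_centre',(322,216),(273,208),**g)
go('flanged_coupling_a_centre',(283,272),(278,287),**g)
go('sample_box',(425,272),(405,215),f=box,z=.2,extra=[.05],d=[.01,.01,.05])
rng=[onplane(P['top'],u,0.196) for u in((371,190),(441,187),(446,232),(373,237))]; print('flap panel',np.round(rng,3),np.mean(rng,0))
def tri(us,ut):
    from scipy.optimize import least_squares
    r=least_squares(lambda X:np.r_[(proj(P['side'],X)-us).ravel(),(proj(P['top'],X)-ut).ravel()],[.4,-.4,.2]);return np.round(r.x,3),round(r.cost,1)
print('cab',onplane(P['top'],(510,279),0),tri((537,405),(546,279)))
print('press top',tri((145,65),(85,235)),tri((195,72),(65,180)))
E
```

```text
small_coupling_centre [0.52755525 0.28198555] [np.float32(0.863)]
small_coupling_centre [0.5269826  0.28070373] [np.float32(0.885)]
small_coupling_centre [0.52643253 0.28021016] [np.float32(0.862), np.float32(0.883)]
flanged_coupling_a_centre [0.62259574 0.12964158] [np.float32(0.919)]
flanged_coupling_a_centre [0.62353015 0.13145428] [np.float32(0.913)]
flanged_coupling_a_centre [0.62360258 0.13058019] [np.float32(0.915), np.float32(0.912)]
sample_box [ 0.59192168 -0.13798876  0.06789679] [np.float32(0.986)]
sample_box [ 0.59397103 -0.1359318   0.06477182] [np.float32(0.984)]
sample_box [ 0.59294147 -0.1369727   0.07403604] [np.float32(0.981), np.float32(0.979)]
flap panel [[ 0.636 -0.065  0.196]
 [ 0.643 -0.201  0.196]
 [ 0.556 -0.208  0.196]
 [ 0.545 -0.068  0.196]] [ 0.59525371 -0.13554871  0.196     ]
cab [ 0.4728798  -0.41432031  0.        ] (array([ 0.471, -0.415,  0.163]), np.float64(2.1))
press top (array([0.5  , 0.35 , 0.455]), np.float64(281.6)) (array([0.619, 0.448, 0.317]), np.float64(1.3))
```

```bash
cat >> h.py <<'E'
def down(a):  # tool down, jaw axis at angle a (rad) from world x
    b=(a+np.pi/2)/2; return np.array([0,np.cos(b),np.sin(b),0])
E
python3 - <<'E'
from h import *
c=np.array([.5268,.2808]); q=down(np.radians(15))
print(read_qpos())
line_to([.235,-.606,.36],0.25); print(read_time())
for a in(15,195,-165): print(a,np.round(ik([*c,.2],down(np.radians(a))),2))
for a in(94,-86): print(a,np.round(ik([.593,-.137,.3],down(np.radians(a))),2))
move_to([*c,.30],q); grip(.09,45)
print(read_time(),read_position(),read_qpos())
save(read_camera('side'),'s2'); 
E
```

```text
[ 1.13521809  0.6283834   0.03849311  1.51740792 -0.02699072  0.99632425
 -0.02003383]
1.725
15 [ 0.08  0.8  -1.11  1.67  0.77  1.17 -0.97]
195 [ 0.06  0.78 -1.06  1.67  0.74  1.14  2.2 ]
-165 [ 0.06  0.78 -1.06  1.67  0.74  1.14  2.2 ]
94 [ 0.59  0.56 -0.68  1.51  0.37  1.2   1.49]
-86 [ 0.25  0.49 -0.11  1.52  0.06  1.13 -1.37]
5.3 [0.52690123 0.28067537 0.30003021] [ 0.05170413  0.64610598 -1.03025942  1.54174137  0.56914171  1.28016604
 -0.79424087]
```

View pics/s2.png

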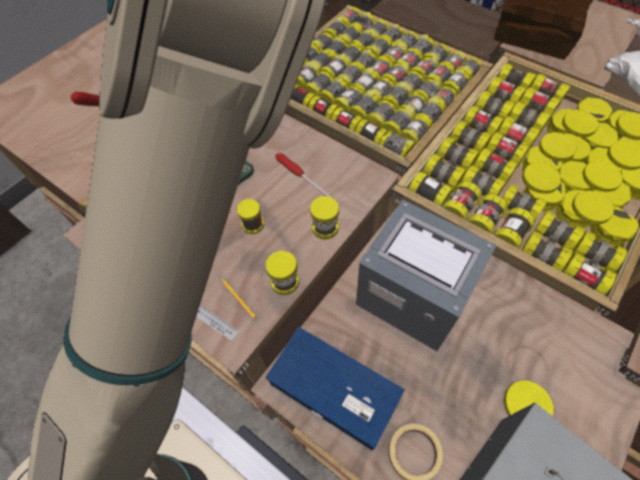

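```bash
python3 - <<'E'
from h import *
set_joints([-.3,.6,-.15,1.52,0.1,1.05,0.0])
c=np.array([.5268,.2808]); q=down(np.radians(15))
move_to([*c,.24],q); print(read_time(),np.round(read_qpos(),2),np.round(ik([*c,.037],q),2))
p=read_camera('top'); save(p,'t3'); s=read_camera('side'); save(s,'s3')
cv2.imwrite('pics/m3.png',np.hstack([s['img'][60:360,100:500],p['img'][100:400,50:450]])[:,:,::-1])
E
```

```text
6.675 [-0.47  0.53 -0.11  1.64  0.06  0.98 -0.33] [-0.49  0.79 -0.08  1.8   0.1   0.55 -0.37]
```

View pics/m3.png

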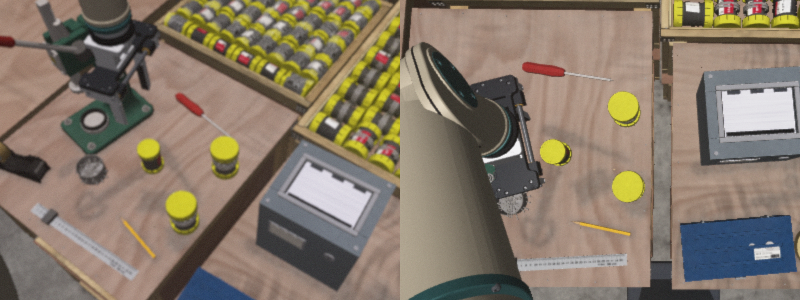

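```bash
python3 - <<'E'
from h import *
c=np.array([.5268,.2808])
print(line_to([*c,.10],0.15,stop_force=8),line_to([*c,.037],0.08,stop_force=6),read_position())
grip(.04,45); print('open',read_opening(),read_time(),read_wrist_force())
line_to([*c,.10],0.08); print('open',read_opening(),read_wrist_force())
line_to([*c,.34],0.2)
print(read_opening(),read_wrist_force(),read_time())
s=read_camera('side'); p=read_camera('top')
cv2.imwrite('pics/m4.png',np.hstack([s['img'][0:300,100:500],p['img'][100:400,50:450]])[:,:,::-1])
q=down(np.radians(-86)); print(np.round(ik([.5935,-.137,.36],q),2),np.round(ik([.5935,-.137,.14],q),2))
E
```

```text
False False [0.5271161  0.2810248  0.03726272]
open 0.05575600829219639 9.4167 [1.55447628 1.01290792 0.55164794]
open 0.05568382038203946 [-0.13200047 -0.43215182 -2.96760284]
0.055683202889559615 [ 0.09239678 -0.27217637 -2.48656109] 11.7
[-0.06  0.47  0.39  1.43 -0.18  1.27 -1.15] [-0.01  0.68  0.32  1.72 -0.28  0.79 -1.07]
```

View pics/m4.png

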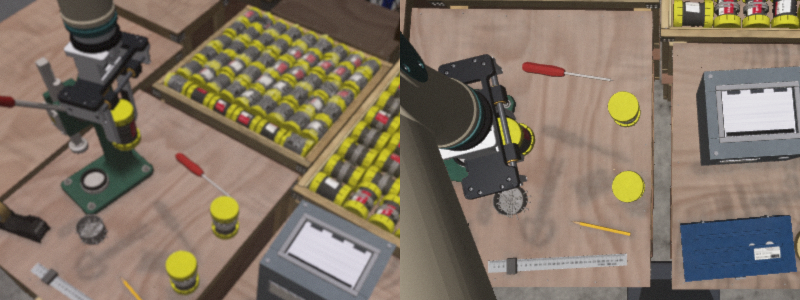

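The coupling is held upright, with an opening of 55.7 mm and about 3 N of weight. Next I'll move it over the box and check alignment.

```bash
python3 - <<'E'
from h import *
q=down(np.radians(-86)); m=[.594,-.1365]
move_to([*m,.34],q); line_to([*m,.26],.12)
print(read_time(),read_position(),read_opening(),read_wrist_force())
s=read_camera('side'); p=read_camera('top')
for c in (s,p): print(proj(c,[[*m,.223],[*m,.30]]).round(0).tolist())
cv2.imwrite('pics/m5.png',np.hstack([s['img'][100:400,240:640],p['img'][80:380,240:640]])[:,:,::-1])
E
```

```text
14.175 [ 0.59461758 -0.13652977  0.2607144 ] 0.05554615711532082 [ 0.02374628  0.11042305 -2.37274679]
[[430.0, 246.0], [438.0, 223.0]]
[[411.0, 209.0], [422.0, 201.0]]
```

View pics/m5.png

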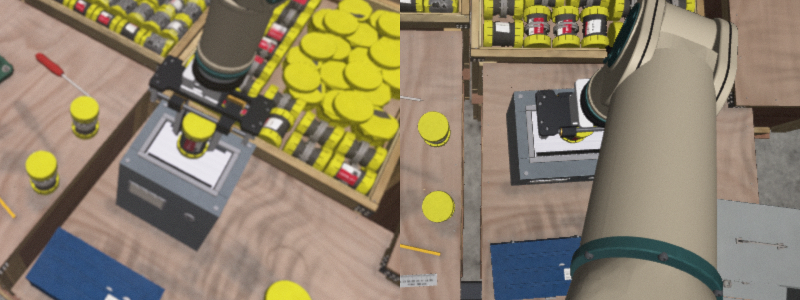

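```bash
python3 - <<'E'
from h import *
m=[.594,-.1365]
for z in(.225,.20,.17,.141):
    st=line_to([*m,z],.06,stop_force=28)
    print(z,st,read_position().round(4) if hasattr(read_position(),'round') else read_position(),np.round(read_wrist_force(),1),round(read_opening(),4))
    if st: break
print(read_time())
s=read_camera('side'); cv2.imwrite('pics/m6.png',cv2.resize(s['img'][150:350,320:560],None,fx=2.5,fy=2.5)[:,:,::-1])
E
```

```text
0.225 False [ 0.5945 -0.1364  0.2256] [-0.7  0.7  4.7] 0.0559
0.2 False [ 0.5913 -0.1367  0.1987] [-4.9 -1.  -2.9] 0.0559
0.17 False [ 0.5929 -0.1362  0.1691] [-2.5  0.1 -3.6] 0.0558
0.141 False [ 0.5932 -0.1363  0.1402] [-2.5  0.1 -4.5] 0.0558
16.8583
```

View pics/m6.png

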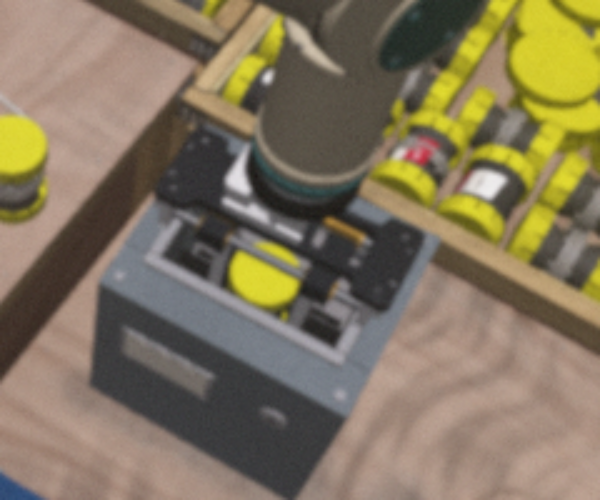

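The coupling is through the flap at low force and still held. Release with about 9 mm of opening per finger, then withdraw.

```bash
python3 - <<'E'
from h import *
m=[.594,-.1365]
grip(.073); wait(.5); print(read_opening(),np.round(read_wrist_force(),1))
print(line_to([*m,.24],.1,stop_force=20),read_position(),np.round(read_wrist_force(),1))
line_to([*m,.36],.2)
set_joints([.8,.4,.0,1.4,0,1.1,0.])
print(read_time(),read_position(),np.round(read_wrist_force(),1))
s=read_camera('side'); p=read_camera('top')
for c,n in((s,'s'),(p,'t')):
    for k in('small_coupling_centre','flanged_coupling_a_centre','flap'): print(n,k,[(round(r['p'],2),np.round(r['uv'])) for r in cut_out(c,k)])
cv2.imwrite('pics/m7.png',np.hstack([s['img'][130:430,200:600],p['img'][120:420,180:580]])[:,:,::-1])
E
```

```text
0.0727940644203368 [-1.2  0.3  2.9]
False [ 0.59362117 -0.13631391  0.23930192] [-0.8  0.8 -1. ]
21.2667 [ 0.45266726 -0.50404827  0.40952468] [ 0.5 -0.7  0.5]
s small_coupling_centre []
s flanged_coupling_a_centre []
s flap []
t small_coupling_centre []
t flanged_coupling_a_centre [(0.71, array([274., 209.]))]
t flap [(0.73, array([407., 211.]))]
```

View pics/m7.png

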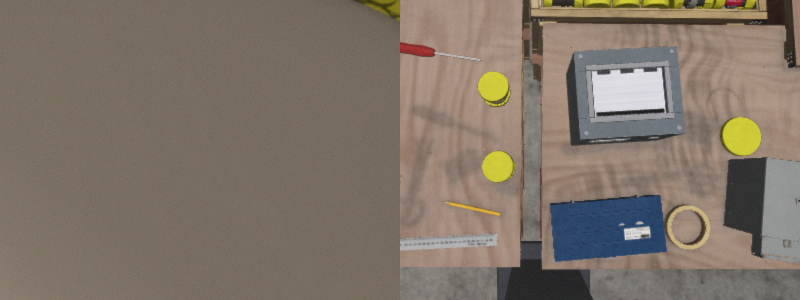

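```bash
python3 - <<'E'
from h import *
wait(.5); p=read_camera('top'); o=cv2.imread('pics/top1.png'); n=p['img'][:,:,::-1]; save(p,'t8')
print('diff flap',np.abs(o[185:240,365:450].astype(int)-n[185:240,365:450]).mean(),'diff couplings',np.abs(o[185:310,250:300].astype(int)-n[185:310,250:300]).mean())
cv2.imwrite('pics/m8.png',cv2.resize(np.hstack([a[160:270,340:470] for a in(o,n)]),None,fx=3,fy=3))
E
```

```text
diff flap 1.7116577540106952 diff couplings 1.95568
```

View pics/m8.png

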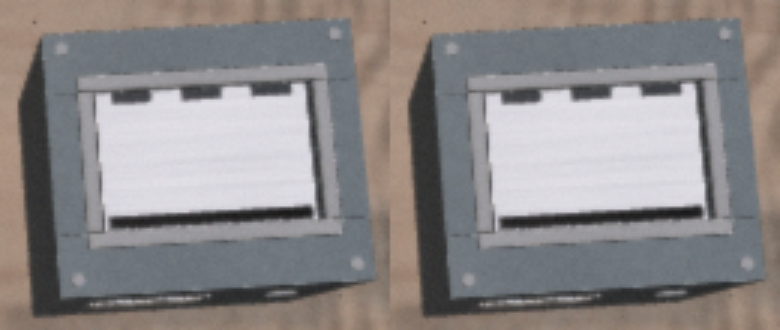

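The flap looks the same as at the start, so it is shut. The flanged couplings show no change either.

```bash
python3 -c "
from plant import *
print(read_time(),read_wrist_force(),read_joint_velocities());close_job()"
```

```text
22.2167 [0.02201997 0.19272744 0.50334936] [-0.00132607 -0.00047668  0.00230253 -0.00251272 -0.0001935   0.00221997
 -0.00066989]
the job is handed in; nothing more can be done
```

The small coupling is in the sample box and the flap has shut behind it. I handed the job in at 22.2 s of the 48 s allowed.

I gripped it at 45 N and pushed it through the flap with the fingers apart along the box's y axis. I let go with its top about 25 mm below the rim, then backed the arm clear.

**Last checks:**
- **Coupling:** it no longer shows in the top view and left the fingers on release. I can't see inside the box, so I infer that it lies in there.
- **Flap:** the before and after top pictures match (mean difference 1.7 grey levels, about noise).
- **Flanged couplings:** both stand where they were in the top picture (mean difference 2.0 grey levels over that area).
- **Forces:** wrist readings at the stops on the way down stayed within about 6 N, and it read about 0.5 N with the arm at rest, clear of everything.

**Not confirmed:** the arm blocked the side camera at the end, so the final checks rest on the top camera alone. The detector missed the second flanged coupling in the final top view, as it had at the start, but it is plainly visible in the picture.

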